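# Hold a pipe offcut home in the sprung end gauge

## Robot

A 6-joint arm with a two-finger parallel gripper is mounted at the origin on a cart in front of the work surface, level with it; the furniture and walls round the work are solid. World frame = base frame: x ahead of the robot, y to its left, z up, the work surface at z = 0. Lengths are in mm, angles in rad, forces in N, time in s.
With the tool pointing down it reaches from about 300 to 775 mm from the base axis. Payload 14.6 kg.
Tool frame: the origin (TCP) lies midway between the tips of the shut fingers; the grasp point (between the pads) lies 19 mm behind it; z points along the fingers, y is the line along which they close (so a half turn about z gives the same grasp; the last joint's range is limited). The gripper opens to 94 mm and grips with 3 to 60 N. Pads are 16 mm wide; open, the fingers measure 119 mm over their backs; the gripper's body (75 mm by 177 mm) begins 78 mm behind the grasp point.
Start: joints at [-1.276, 0.3, 1.521, -0, 1.321, -0.067], TCP at [194.67, -514.386, 205.446] pointing down, gripper open.
Joint ranges: [-3.03, 3.03], [-0.79, 2.21], [0.23, 2.52], [-1.04, 4.18], [0, 3.07], [-2.55, 2.55]. Speed limits (rad/s): [2.22, 2.22, 2.57, 3.14, 3.14, 3.14].

## Interface

Orientations are given as [roll, pitch, yaw] about the fixed x, y, z axes, in that order (R = Rz(yaw) Ry(pitch) Rx(roll)).
In Python, from cell import * gives the robot as it stands. The module is installed in compiled form; this text tells all that it offers.
- The arm moves only by the tool servo_tool, never from a script. Its argument "motion" is a list of rows, each an object of numbers: "wx", "wy", "wz": the turn, a rotation vector about the tool's x, y, z in units of 2 rad (1.0 is 2 rad); "dx", "dy", "dz": the shift along the tool's x, y, z in units of 10 cm (1.0 is 10 cm); "fingers": the closure, from -1 (fully open) to 1 (shut). In form: [{"wx": .., "wy": .., "wz": .., "dx": .., "dy": .., "dz": .., "fingers": ..}, ...]. A call has 1 to 10 rows; each row is the pose to reach, as a shift and turn from the pose commanded when the call began, along the tool's axes at that moment; what a row does not reach only later rows make up. A row lasts 1/10 s, in which the tool goes at most 50 mm and 8.59 degrees, less where a joint would pass 70% of its speed; a pose out of reach is approached as far as the arm can. A call with a number of a shift or a turn outside -1 to 1 is refused whole. A call with a gripper value outside its range is refused whole. The fingers move at their own pace and stop on an object; "newtons" is the grip in N (left out, the last holds). Time passes only in rows, so rows that repeat a pose let the fingers close. It gives the time, the measured TCP pose, the force, the opening and the grip force at its end, in the units of the state.
- read_state(): the state, without advancing time (a new reading comes with each control period).
- camera(name): name is "scene" or "top" or "wrist"; returns a dict with "image" (384x512x3 uint8, red, green, blue), "fx", "fy", "cx", "cy" (pixels), "R" (3x3) and "t" (3): a world point X has camera coordinates R X + t. Camera axes: x right, y down, z forward; pixel columns grow to the right and rows downward; lengths in mm; the calibration is good to about 2 mm. A picture is of the moment at which its call begins. There is no depth.
- sign_off(): hands the job in; it is judged then, once.
Trained networks look in a picture, given as the dict that the camera call returned (one of the last four; its "shot" number tells which), for a name from the list of things; names that differ only in an ending like _2 or _b are one class to them, and where a whole thing is asked for, a point or a joint stands for the part that bears it (a point fixed in the world has none). Each returns a list of dicts, best first, with "conf" (0 to 1); they miss things now and then, are a little off and sometimes report something else, mostly with a low value. They report only what shows in the picture. A call takes as long as a camera call. They do not tell look-alikes from the thing itself.
- spot_in(query, picture): "location" ([column, row] in pixels, amid what is visible of it).
- trace(query, picture): "pixels" (384x512 bool, what is visible of it) and "location" ([column, row] in pixels, amid what is visible of it).
The state is a dict: "clock": time; "joints": joint angles; "qd": joint speeds; "effort": joint torques, N m; "eef_pos": TCP position; "eef_rot": TCP orientation; "wrist_force": force on the tool from outside, world axes, zero at the start; "moment": the same for the moment, N m; "finger_gap": finger opening in mm; "finger_force": force on a finger pad.
Only numpy, scipy, OpenCV 4.12 (cv2) and the standard library are available. Lean on these libraries where they do the work, as an engineer would, in place of code of your own. Each camera call takes 0.05 s, during which the arm holds its last target. There are 200 camera calls.

## Task

Switch the pipe-end gauge on by throwing its toggle lever over from the robot's side to the far side. Then take the long wide pipe offcut, stand it upright in the gauge's nest and press it down against the sprung cross-shaped plunger until its sawn end sits on the hard seat, without ramming it. Finish while still holding the pipe pressed firmly home (do not let go), and leave the other things on the table undisturbed.

Things in the scene. Friction and masses are not known exactly. Their poses are not given: they have to be found in the camera images.
- gauge: The pipe-end gauge, fixed to the table: dark steel base plate 110 x 220 x 10 mm. Origin under the plate's centre at table height; its x points away from the robot (within 0.35 rad), y to the left, z up. At y = +55 mm stands the square aluminium nest, at y = -60 mm the grey switch block (60 x 36 mm, top 46 mm above the table) with the toggle lever. The two are 115 mm apart.
- nest_center (a point): Centre of the nest at the height of the hard seat, 30 mm above the table. The nest is a square well 46 x 46 mm inside, 58 mm outside; straight walls reach 20 mm above the seat, then lips flare out at 45 degrees to 60 mm across, topping out 57 mm above the table.
- gauge_seat: The hard stop: four fixed square steel pads in the bottom of the nest, flat tops 30 mm above the table (27 mm below the lips' rims). Origin at the same point as nest_center. The sawn end of the pipe rests on them when home. A push of 20 to 25 N on the pipe holds it there (13 N of it goes to the plunger's spring); over 80 N on the pads counts as ramming.
- plunger (a joint): Travel of the brass cross-shaped plunger between the four pads, m, positive down: 0 = up, its top 12 mm above the seat; 0.012 = flush with the seat, pipe home. Spring: about 7 N at 0, 13 N at 0.012. The pipe's own weight does not push it down; let go, the pipe is lifted off the seat again. Once home, further push goes into the pads.
- toggle (a joint): Toggle lever of the switch, rad: 0 = off, leaning 0.6 rad to the robot's side (gauge -x); 1.2 = on, leaning 0.6 rad to the far side (gauge +x). Over-centre: past upright (0.6) it falls to the end by itself and stays. Light: under 1 N at the ball.
- toggle_tip (a point): Centre of the black 18 mm ball at the end of the toggle lever (9 mm thick, 55 mm from pivot to ball). About 83 mm above the table at either end, 93 mm when upright.
- toggle_pivot (a point): Point on the lever's hinge axis (which runs along gauge y), 38 mm above the table.
- long_pipe: The long wide pipe offcut: grey tube with a dark line round it near the top, 42 mm outside diameter, its top closed by a black plug, 118 mm tall, about 0.35 kg (0.25 to 0.45), standing upright. Origin at the centre of its lower end, z along the tube.
- short_pipe: Bystander: slimmer, shorter pipe piece, 34 mm diameter, 88 mm tall, also plugged, standing. Origin at its lower end. Not to be moved.
- coupling: Bystander: black coupling, 36 x 41 x 66 mm, standing. Origin at its lower end. Not to be moved.
- spray_oil: Bystander: spray can, 52 mm diameter, 161 mm tall, standing at the right, behind the pipes. Origin at its lower end. Not to be moved.
- tape_measure: Bystander: tape measure, 36 x 74 x 64 mm, at the left front. Origin under its centre. Not to be moved.
Not all that is in view belongs to the job. What is shaped like the long_pipe but orange or purple is not meant.

How it is judged (in metres and radians):
On the way, in this order (a step that is already met when the one before it is completed fails the run):
1. the toggle lever is thrown to on (past 1.0 of 1.2 rad) (value of joint toggle above 1 rad), for 0.2 s.
2. the long pipe is pressed down onto the hard seat by the robot (value of joint plunger above 0.0105 m and contact force between long_pipe and gauge_seat above 1 N and horizontal distance between long_pipe and nest_center below 0.005 m and angle between the z axis of long_pipe and the z axis of gauge, either way round below 0.06 rad and contact force between any of the fingers, the arm and long_pipe above 2 N), for 0.3 s.
At the end, for the whole second after the job is handed in: Toggle on (over 1.0 rad). Long pipe upright in the nest (within 0.06 rad and 5 mm of centre), pressed by the robot (over 2 N) so that the plunger is down at least 10.5 mm and the pipe bears on the seat pads with over 1 N; at rest, held through the last second (all of step 2 and value of joint toggle above 1 rad and linear speed of long_pipe below 0.01 m/s); the arm keeps its last pose, push and grip.
It fails at once if the pipe is rammed onto the seat (over 80 N) (contact force between long_pipe and gauge_seat above 80 N).
It fails at once if the slimmer pipe piece is disturbed (moved more than 30 mm or tipped over) (distance of short_pipe from where it was at the start of the episode above 0.03 m or angle between short_pipe's own z axis and vertical above 0.5 rad).
It fails at once if the coupling is disturbed (moved more than 30 mm or tipped over) (distance of coupling from where it was at the start of the episode above 0.03 m or angle between coupling's own z axis and vertical above 0.5 rad).
It fails at once if the spray can is disturbed (moved more than 30 mm or tipped over) (distance of spray_oil from where it was at the start of the episode above 0.03 m or angle between spray_oil's own z axis and vertical above 0.5 rad).
It fails at once if the tape measure is disturbed (moved more than 30 mm or tipped over) (distance of tape_measure from where it was at the start of the episode above 0.03 m or angle between tape_measure's own z axis and vertical above 0.5 rad).
It also fails if it takes over 58 s, if anything falls off the work surface, if the arm or the gripper's body presses on something with over 40 N, if the wrist force passes 120 N, or if a joint passes its speed limit or range.

## Working session

There is one attempt and no reset: what is moved stays moved. The work goes in short steps, Python scripts to look and compute and a tool call to move; the robot and the scene stay as the last step left them, time stands still between calls to the robot, and variables do not carry over. Pictures are saved under pics/ and viewed, at most 10 in all, crops included, and the job is handed in when it is done.

Besides the shell and the picture viewer there is one more tool, called after "Emit:" as name(argument=value, ...), one argument or row to a line, values as JSON. servo_tool: Moves the arm, as the interface text tells. Its arguments: {"type":"object","properties":{"motion":{"type":"array","items":{"type":"object","properties":{"wx":{"type":"number"},"wy":{"type":"number"},"wz":{"type":"number"},"dx":{"type":"number"},"dy":{"type":"number"},"dz":{"type":"number"},"fingers":{"type":"number"}}}},"newtons":{"type":"number"}},"required":["motion"]}

```bash
mkdir -p pics
cat > h.py <<'E'
from cell import *
import numpy as np, cv2
def save(n,p,crop=None,s=1):
    im=p["image"][:,:,::-1]
    if crop: im=im[crop[1]:crop[3],crop[0]:crop[2]]
    cv2.imwrite("pics/"+n,cv2.resize(im,None,fx=s,fy=s,interpolation=cv2.INTER_CUBIC))
def ray(p,uv):
    R=np.array(p["R"]);t=np.array(p["t"])
    return -R.T@t, R.T@np.array([(uv[0]-p["cx"])/p["fx"],(uv[1]-p["cy"])/p["fy"],1])
def atz(p,uv,z):
    o,d=ray(p,uv); return o+d*(z-o[2])/d[2]
def proj(p,X):
    c=np.array(p["R"])@np.array(X,float)+np.array(p["t"]); return np.array([p["cx"]+p["fx"]*c[0]/c[2],p["cy"]+p["fy"]*c[1]/c[2]])
def tri(obs):
    A=np.zeros((3,3));b=np.zeros(3)
    for p,uv in obs:
        o,d=ray(p,uv);d=d/np.linalg.norm(d);M=np.eye(3)-np.outer(d,d);A+=M;b+=M@o
    return np.linalg.solve(A,b)
E
python3 - <<'E'
from h import *
np.set_printoptions(precision=1,suppress=True)
P={n:camera(n) for n in("top","scene")}
save("top.png",P["top"],s=1.5);save("scene.png",P["scene"],s=1.5)
for q in["gauge","gauge_seat","plunger","toggle","toggle_tip","toggle_pivot","nest_center","long_pipe","short_pipe","coupling","spray_oil","tape_measure"]:
    for n,p in P.items():
        try: print(q,n,[(np.round(d["conf"],2),np.round(d["location"])) for d in spot_in(q,p)[:4]])
        except Exception as e: print(q,n,e)
for p in P.values(): print(ray(p,(256,192)))
print(read_state())
E
```

```text
gauge top [(np.float64(0.69), array([280., 211.]))]
gauge scene [(np.float64(0.66), array([231., 210.]))]
gauge_seat top [(np.float64(0.59), array([269., 204.]))]
gauge_seat scene []
plunger top []
plunger scene [(np.float64(0.37), array([243., 197.]))]
toggle top []
toggle scene []
toggle_tip top [(np.float64(0.39), array([280., 208.]))]
toggle_tip scene []
toggle_pivot top [(np.float64(0.77), array([280., 210.]))]
toggle_pivot scene [(np.float64(0.87), array([230., 216.])), (np.float64(0.42), array([279., 100.]))]
nest_center top [(np.float64(0.97), array([278., 207.]))]
nest_center scene [(np.float64(0.93), array([229., 213.]))]
long_pipe top [(np.float64(0.71), array([384., 199.])), (np.float64(0.67), array([365., 216.])), (np.float64(0.62), array([338., 204.]))]
long_pipe scene [(np.float64(0.81), array([156., 270.])), (np.float64(0.76), array([195., 259.])), (np.float64(0.58), array([160., 295.]))]
short_pipe top [(np.float64(0.47), array([358., 193.]))]
short_pipe scene [(np.float64(0.65), array([181., 281.]))]
coupling top [(np.float64(0.44), array([338., 224.]))]
coupling scene [(np.float64(0.72), array([175., 248.])), (np.float64(0.45), array([184., 281.]))]
spray_oil top [(np.float64(0.74), array([344., 155.]))]
spray_oil scene [(np.float64(0.88), array([235., 292.]))]
tape_measure top [(np.float64(0.6), array([152., 245.]))]
tape_measure scene [(np.float64(0.77), array([278., 101.]))]
(array([ 394.4,    8.7, 1730.6]), array([ 0.1,  0. , -1. ]))
(array([1039.3, -658.6, 1449.5]), array([-0.3,  0.4, -0.8]))
{'clock': 1.3, 'joints': array([-1.3,  0.3,  1.5, -0. ,  1.3, -0.1]), 'qd': array([-0.,  0., -0.,  0., -0.,  0.]), 'effort': array([ -0. , -53.2, -35.3,   0.1,   0. ,   0. ]), 'eef_pos': array([ 194.7, -514.4,  205.4]), 'eef_rot': array([3.1, 0. , 0.4]), 'wrist_force': array([0.2, 0.7, 0.2]), 'moment': array([-0., -0., -0.]), 'finger_force': 0.0, 'finger_gap': 93.79730897501247}
```

View pics/top.png

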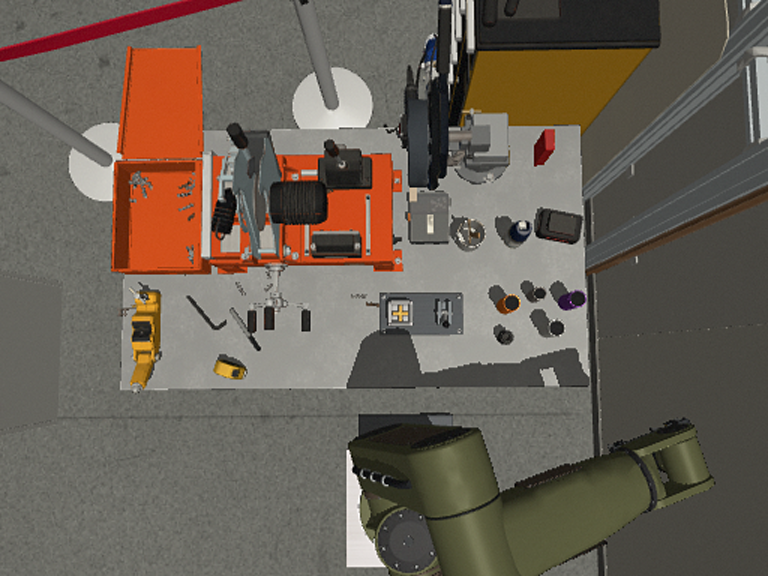

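View pics/scene.png

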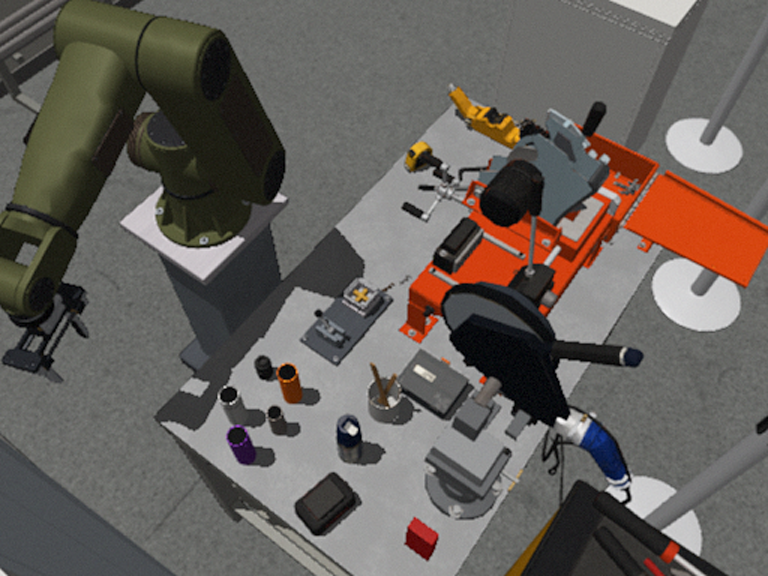

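The top picture (1.5x scale) shows the gauge at (421,313), with the nest to its left at (399,313) and the switch to its right at (443,313). The grey long pipe is at (553,326), with orange at (508,303), purple at (572,299), the short pipe at (536,294) and the coupling at (504,337). The scene picture agrees: the grey pipe is at (231,405).

Run:
```python
from h import *
np.set_printoptions(precision=1,suppress=True)
P={n:camera(n) for n in("top","scene")}
t,s=P["top"],P["scene"]
m=trace("gauge",t)[0]["pixels"].astype(np.uint8)
r=cv2.minAreaRect(cv2.findNonZero(m)); print("gauge rect",r)
print([atz(t,c,15) for c in cv2.boxPoints(r)], atz(t,r[0],15))
for d in trace("gauge",s)[:1]: print("gauge tri",tri([(t,r[0]),(s,d["location"])]))
L={q:{n:[d["location"] for d in spot_in(q,p)] for n,p in P.items()} for q in("long_pipe","short_pipe","coupling","spray_oil","nest_center")}
for q in L:
  for a in L[q]["top"]:
    for b in L[q]["scene"]:
      X=tri([(t,a),(s,b)]); e=np.linalg.norm(proj(t,X)-a)
      if e<3: print(q,a,b,X,e)
# plug tops (top picture pixels)
print("pipe top",atz(t,(557/1.5,328/1.5),118))
```

```text
gauge rect ((280.5, 208.5), (27.0, 55.0), 90.0)
[array([555. ,  63.6,  15. ]), array([ 552.8, -154.2,   15. ]), array([ 446. , -152.2,   15. ]), array([448.1,  64.4,  15. ])] [500.3 -44.7  15. ]
gauge tri [501.5 -44.4   6.3]
long_pipe [335.0, 223.8] [183.7, 278.4] [ 449.7 -284.3 -194.4] 2.0692847660664926
long_pipe [367.1, 219.2] [158.9, 295.0] [ 462.5 -402.5  -83.2] 1.501001430264608
long_pipe [367.1, 219.2] [153.8, 269.4] [ 453.5 -372.    67.1] 0.2200237436472259
long_pipe [338.7, 202.0] [194.0, 255.1] [ 522.4 -263.    69.7] 1.043509827478627
long_pipe [382.5, 200.1] [158.9, 295.0] [ 526.2 -428.    80.6] 0.7241897283769377
long_pipe [382.5, 200.1] [153.8, 269.4] [ 513.4 -398.6  204. ] 0.5290735146320901
coupling [337.5, 222.7] [175.9, 246.0] [ 443.  -262.8   38.1] 0.552474480560824
spray_oil [345.4, 156.8] [232.0, 293.5] [ 697.2 -292.8   71.1] 1.1205179572409005
nest_center [279.9, 207.9] [230.6, 212.2] [502.7 -42.6  13. ] 0.061872537641478605
pipe top [ 453.  -376.6  118. ]
```

Run:
```python
from h import *
s=read_state(); print(s["eef_rot"],s["eef_pos"],s["clock"])
w=camera("wrist"); print(ray(w,(256,192)),w["R"])
```

```text
[3.14154436e+00 2.08463079e-06 3.61793572e-01] [ 194.6728799  -514.38241735  205.47731159] 2.0
(array([ 265.18839923, -485.76900378,  385.02655621]), array([-0.25143508, -0.09181001, -0.96352478])) [[ 0.35334449 -0.93549238 -0.00129885]
 [-0.90250092 -0.34124812  0.26275808]
 [-0.24625141 -0.09167191 -0.96486087]]
```

Emit:
servo_tool(
  motion=[
    {"dx":0.4,"dy":-0.2,"wz":0.08,"fingers":1},
    {"dx":0.8,"dy":-0.6,"wz":0.16,"fingers":1},
    {"dx":1.0,"dy":-0.8,"wz":0.18,"fingers":1},
  ],
)

```text
schema error: expected keys wx, wy, wz, dx, dy, dz, fingers
```

Emit:
servo_tool(
  motion=[
    {"wx":0,"wy":0,"wz":0.06,"dx":0.4,"dy":-0.2,"dz":0,"fingers":1},
    {"wx":0,"wy":0,"wz":0.12,"dx":0.8,"dy":-0.6,"dz":0,"fingers":1},
    {"wx":0,"wy":0,"wz":0.181,"dx":1.0,"dy":-0.8,"dz":0,"fingers":1},
    {"wx":0,"wy":0,"wz":0.181,"dx":1.0,"dy":-0.8,"dz":0,"fingers":1},
  ],
)

```text
clock: 2.45
eef_pos: [261.2, -401.6, 205.9]
eef_rot: [3.141, -0.0, -0.002]
wrist_force: [0.1, -0.7, -0.2]
finger_gap: 65.4
finger_force: 0.0
```

Emit:
servo_tool(
  motion=[
    {"wx":0,"wy":0,"wz":0,"dx":0.3,"dy":-0.5,"dz":0,"fingers":1},
    {"wx":0,"wy":0,"wz":0,"dx":0.6,"dy":-1,"dz":0,"fingers":1},
    {"wx":0,"wy":0,"wz":0,"dx":0.6,"dy":-1,"dz":0,"fingers":1},
  ],
)

```text
clock: 2.75
eef_pos: [321.0, -302.2, 205.7]
eef_rot: [3.142, -0.0, 0.003]
wrist_force: [0.0, -0.7, -0.6]
finger_gap: 41.7
finger_force: 0.0
```

Emit:
servo_tool(
  motion=[
    {"wx":0,"wy":0,"wz":0,"dx":0.3,"dy":-0.5,"dz":0,"fingers":1},
    {"wx":0,"wy":0,"wz":0,"dx":0.5,"dy":-1,"dz":0,"fingers":1},
    {"wx":0,"wy":0,"wz":0,"dx":0.5,"dy":-1,"dz":0,"fingers":1},
  ],
)

```text
clock: 3.05
eef_pos: [371.1, -201.7, 205.6]
eef_rot: [-3.141, -0.0, 0.004]
wrist_force: [0.1, -0.1, 0.4]
finger_gap: 17.7
finger_force: 0.0
```

Emit:
servo_tool(
  motion=[
    {"wx":0,"wy":0,"wz":0,"dx":0.2,"dy":-0.5,"dz":0,"fingers":1},
    {"wx":0,"wy":0,"wz":0,"dx":0.3,"dy":-0.8,"dz":0,"fingers":1},
    {"wx":0,"wy":0,"wz":0,"dx":0.3,"dy":-0.8,"dz":0,"fingers":1},
  ],
)

```text
clock: 3.35
eef_pos: [400.9, -122.3, 205.6]
eef_rot: [-3.141, -0.0, 0.004]
wrist_force: [1.2, 0.2, -1.0]
finger_gap: 0.4
finger_force: 0.0
```

Run:
```python
from h import *
np.set_printoptions(precision=1,suppress=True)
w=camera("wrist"); t=camera("top"); sc=camera("scene")
save("w1.png",w,s=1.5)
for q in["toggle","toggle_tip","toggle_pivot","nest_center","gauge_seat","plunger","gauge"]:
    for d in spot_in(q,w)[:2]: print(q,round(d["conf"],2),np.round(d["location"]),[atz(w,d["location"],z) for z in(10,30,83)])
for n,X in dict(nest=(500,10,30),tip=(469,-105,83)).items(): print(n,proj(w,X))
d=trace("gauge",t)[0];c=max(cv2.findContours(d["pixels"].astype(np.uint8),0,1)[0],key=len)
print(cv2.fitEllipse(c))
```

```text
toggle_tip 0.64 [239. 118.] [array([477.3, -96.1,  10. ]), array([477.2, -97.4,  30. ]), array([ 477.1, -100.8,   83. ])]
toggle_pivot 0.55 [198.  95.] [array([506.6, -42.1,  10. ]), array([505. , -46.3,  30. ]), array([500.7, -57.4,  83. ])]
nest_center 0.56 [197.  98.] [array([502.8, -40.7,  10. ]), array([501.4, -45. ,  30. ]), array([497.6, -56.2,  83. ])]
gauge_seat 0.85 [139.  90.] [array([512.7,  36.7,  10. ]), array([510.8,  28.3,  30. ]), array([505.6,   6.1,  83. ])]
plunger 0.81 [149.  98.] [array([502.5,  24.7,  10. ]), array([501.1,  16.9,  30. ]), array([497.4,  -3.6,  83. ])]
gauge 0.76 [196.  99.] [array([500.7, -39. ,  10. ]), array([499.4, -43.3,  30. ]), array([496. , -54.8,  83. ])]
nest [154.2  98.7]
tip [242.9 125.2]
((278.822021484375, 208.0834503173828), (28.826040267944336, 63.284297943115234), 85.09385681152344)
```

View pics/w1.png

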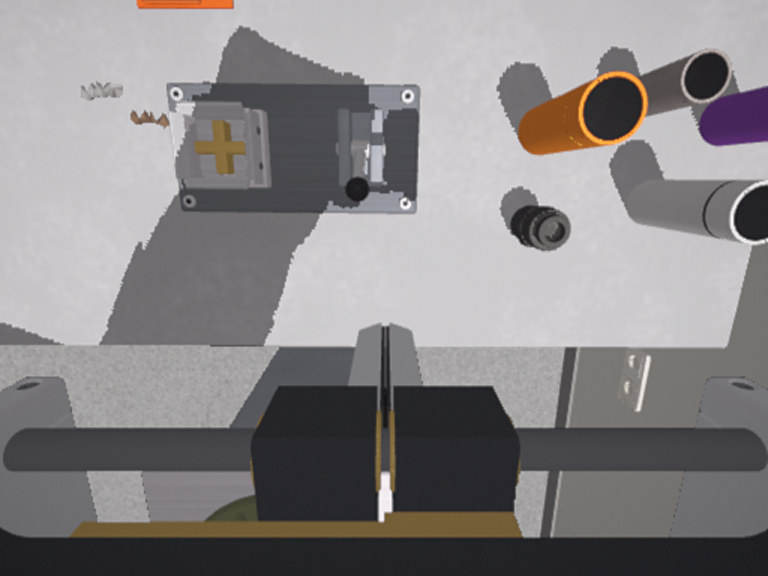

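The wrist picture (1.5x) shows the gauge clearly: corner screws at (176,93), (408,96), (405,203) and (189,201), the ball at (357,188) and the plunger cross at (221,147). The coupling is at (550,230) and the long pipe's plug at (755,212).

Run:
```python
from h import *
np.set_printoptions(precision=1,suppress=True)
w=camera("wrist")
B=np.array([atz(w,np.array(b)/1.5,11) for b in[(176,93),(408,96),(405,203),(189,201)]])
c=B.mean(0); v=(B[0]+B[3]-B[1]-B[2])[:2]; u=(B[0]+B[1]-B[2]-B[3])[:2]
print(B,c,"yaw",np.arctan2(-v[0],v[1]),np.arctan2(u[1],u[0]))
print("ball",atz(w,(238,125.3),83),"cross",atz(w,(221/1.5,147/1.5),42))
```

```text
[[ 545.8   57.1   11. ]
 [ 543.1 -142.8   11. ]
 [ 452.6 -141.3   11. ]
 [ 454.7   57.8   11. ]] [499.  -42.3  11. ] yaw -0.012010856409504373 -0.01233516848891369
ball [ 467.9 -102.3   83. ] cross [499.5  11.   42. ]
```

Emit:
servo_tool(
  motion=[
    {"wx":0,"wy":0,"wz":0,"dx":0.1,"dy":-0.2,"dz":0.5,"fingers":1},
    {"wx":0,"wy":0,"wz":0,"dx":0.3,"dy":-0.2,"dz":1,"fingers":1},
    {"wx":0,"wy":0,"wz":0,"dx":0.3,"dy":-0.2,"dz":1,"fingers":1},
  ],
)

```text
clock: 4.25
eef_pos: [428.6, -103.2, 101.4]
eef_rot: [-3.139, 0.007, 0.001]
wrist_force: [-0.4, 0.0, 1.1]
finger_gap: 0.5
finger_force: 0.0
```

Emit:
servo_tool(
  motion=[
    {"wx":0,"wy":0,"wz":0,"dx":0,"dy":0,"dz":0.35,"fingers":1},
    {"wx":0,"wy":0,"wz":0,"dx":0.2,"dy":0,"dz":0.35,"fingers":1},
    {"wx":0,"wy":0,"wz":0,"dx":0.3,"dy":0,"dz":0.35,"fingers":1},
    {"wx":0,"wy":0,"wz":0,"dx":0.4,"dy":0,"dz":0.35,"fingers":1},
    {"wx":0,"wy":0,"wz":0,"dx":0.5,"dy":0,"dz":0.35,"fingers":1},
    {"wx":0,"wy":0,"wz":0,"dx":0.6,"dy":0,"dz":0.35,"fingers":1},
    {"wx":0,"wy":0,"wz":0,"dx":0.7,"dy":0,"dz":0.35,"fingers":1},
    {"wx":0,"wy":0,"wz":0,"dx":0.75,"dy":0,"dz":0.35,"fingers":1},
    {"wx":0,"wy":0,"wz":0,"dx":0.75,"dy":0,"dz":0.35,"fingers":1},
  ],
)

```text
clock: 5.15
eef_pos: [505.4, -104.2, 70.4]
eef_rot: [-3.142, 0.0, -0.0]
wrist_force: [0.5, 0.1, 0.2]
finger_gap: 0.4
finger_force: 0.0
```

Emit:
servo_tool(
  motion=[
    {"wx":0,"wy":0,"wz":0,"dx":-0.3,"dy":0,"dz":0,"fingers":1},
    {"wx":0,"wy":0,"wz":0,"dx":-0.7,"dy":0,"dz":0,"fingers":1},
    {"wx":0,"wy":0,"wz":0,"dx":-0.7,"dy":0,"dz":-0.5,"fingers":1},
    {"wx":0,"wy":0,"wz":0,"dx":-0.7,"dy":0,"dz":-1,"fingers":-0.5},
    {"wx":0,"wy":0,"wz":0,"dx":-0.7,"dy":0,"dz":-1,"fingers":-0.5},
  ],
)

```text
clock: 5.65
eef_pos: [436.8, -104.9, 176.3]
eef_rot: [3.139, -0.009, -0.0]
wrist_force: [-0.0, 0.1, -0.7]
finger_gap: 13.2
finger_force: 0.0
```

Run:
```python
from h import *
w=camera("wrist"); save("w2.png",w)
np.set_printoptions(precision=1,suppress=True)
print(read_state()["eef_pos"],[proj(w,X) for X in((467,-102,83),(529,-103,83))])
for d in spot_in("toggle_tip",w): print(d["conf"],np.round(d["location"]))
for d in spot_in("long_pipe",w): print(d["conf"],np.round(d["location"]))
```

```text
[ 435.8 -104.6  173.2] [array([255.2, 164.3]), array([256.1, 101.6])]
0.95 [502. 112.]
0.62 [419. 112.]
0.56 [477. 166.]
```

View pics/w2.png

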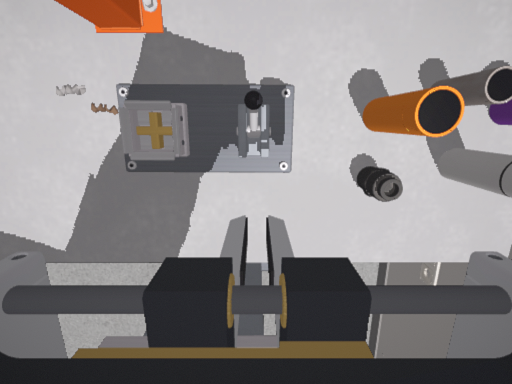

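The lever is over: the ball is at (253,100), which matches the predicted "on" position of (256,102). Next, the pipe.

Emit:
servo_tool(
  motion=[
    {"wx":0,"wy":0,"wz":0,"dx":-0.2,"dy":0.4,"dz":-0.2,"fingers":-1},
    {"wx":0,"wy":0,"wz":0,"dx":-0.3,"dy":0.9,"dz":-0.5,"fingers":-1},
    {"wx":0,"wy":0,"wz":0,"dx":-0.3,"dy":1,"dz":-0.5,"fingers":-1},
  ],
)

```text
clock: 6.1
eef_pos: [404.3, -206.6, 221.4]
eef_rot: [3.141, -0.001, -0.002]
wrist_force: [0.4, 1.4, -0.5]
finger_gap: 49.2
finger_force: 0.0
```

Emit:
servo_tool(
  motion=[
    {"wx":0,"wy":0,"wz":0,"dx":-0.2,"dy":0.4,"dz":0,"fingers":-1},
    {"wx":0,"wy":0,"wz":0,"dx":-0.4,"dy":0.9,"dz":0,"fingers":-1},
    {"wx":0,"wy":0,"wz":0,"dx":-0.4,"dy":1,"dz":0,"fingers":-1},
  ],
)

```text
clock: 6.4
eef_pos: [362.8, -306.8, 218.8]
eef_rot: [-3.14, 0.002, -0.003]
wrist_force: [-0.2, 0.5, 0.0]
finger_gap: 73.1
finger_force: 0.0
```

Emit:
servo_tool(
  motion=[
    {"wx":0,"wy":0,"wz":0,"dx":0,"dy":0.4,"dz":0,"fingers":-1},
    {"wx":0,"wy":0,"wz":0,"dx":0,"dy":0.7,"dz":0,"fingers":-1},
    {"wx":0,"wy":0,"wz":0,"dx":0,"dy":0.7,"dz":0,"fingers":-1},
    {"wx":0,"wy":0,"wz":0,"dx":0,"dy":0.7,"dz":0,"fingers":-1},
  ],
)

```text
clock: 6.8
eef_pos: [364.7, -373.7, 218.9]
eef_rot: [-3.139, 0.002, -0.001]
wrist_force: [-0.1, 0.7, -1.0]
finger_gap: 94.2
finger_force: 0.0
```

Run:
```python
from h import *
w=camera("wrist"); save("w3.png",w)
np.set_printoptions(precision=1,suppress=True)
print(read_state()["eef_pos"],read_state()["eef_rot"],proj(w,(453,-375,118)))
for q in("long_pipe","short_pipe","coupling"):
  for d in trace(q,w): 
    r,c=np.nonzero(d["pixels"]); print(q,d["conf"],np.round(d["location"]),r.min(),r.max(),c.min(),c.max())
```

```text
[ 364.9 -373.3  219.4] [-3.1  0.   0. ] [259.8 104.9]
long_pipe 0.83 [255. 102.] 81 124 235 275
long_pipe 0.81 [152.  40.] 7 75 117 191
long_pipe 0.77 [309.  30.] 0 69 280 335
short_pipe 0.76 [226.  22.] 0 51 207 243
coupling 0.94 [171. 117.] 107 137 152 189
```

View pics/w3.png

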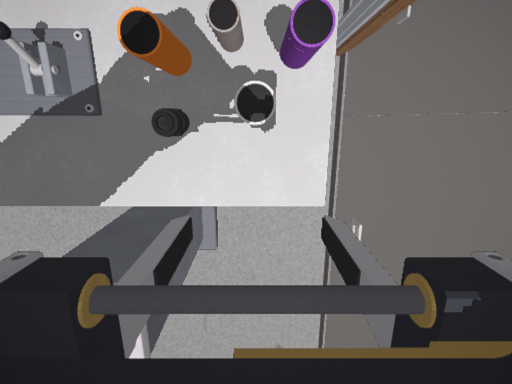

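The long pipe is seen almost from above. Its rim circle is centred at about (255,103), with the short pipe's plug at (224,14), purple at (312,22) and the coupling at (170,122).

Run:
```python
from h import *
w=camera("wrist")
np.set_printoptions(precision=1,suppress=True)
d=trace("long_pipe",w)[0]; c=max(cv2.findContours(d["pixels"].astype(np.uint8),0,1)[0],key=len); print(cv2.minEnclosingCircle(c),cv2.fitEllipse(c))
print("pipe",atz(w,cv2.fitEllipse(c)[0],118),atz(w,(255,103.5),118),"w mm",np.linalg.norm(atz(w,(235,103),118)-atz(w,(276,103),118)))
print("short",atz(w,(224,14),88),"purple",atz(w,(312,22),118),"coup",atz(w,(173,122),66),"orange",atz(w,(143,32),118))
s=read_state();print(s["eef_pos"],s["eef_rot"],s["wrist_force"])
```

```text
((156.0, 42.5), 42.32326126098633) ((152.56204223632812, 41.41291046142578), (43.07978057861328, 88.21100616455078), 128.48805236816406)
pipe [ 511.5 -271.9  118. ] [ 455.1 -369.8  118. ] w mm 41.45579928338211
short [ 544.5 -337.7   88. ] purple [ 527.9 -423.4  118. ] coup [ 436.2 -269.4   66. ] orange [ 519.5 -263.7  118. ]
[ 365.1 -373.6  220.6] [ 3.1 -0.   0. ] [-0.4  0.3 -0.3]
```

Emit:
servo_tool(
  motion=[
    {"wx":0,"wy":0,"wz":0,"dx":0.4,"dy":-0.04,"dz":0,"fingers":-1},
    {"wx":0,"wy":0,"wz":0,"dx":0.8,"dy":-0.04,"dz":0.1,"fingers":-1},
    {"wx":0,"wy":0,"wz":0,"dx":0.9,"dy":-0.04,"dz":0.3,"fingers":-1},
    {"wx":0,"wy":0,"wz":0,"dx":0.9,"dy":-0.04,"dz":0.6,"fingers":-1},
    {"wx":0,"wy":0,"wz":0,"dx":0.9,"dy":-0.04,"dz":0.6,"fingers":-1},
    {"wx":0,"wy":0,"wz":0,"dx":0.9,"dy":-0.04,"dz":0.6,"fingers":-1},
  ],
)

```text
clock: 7.7
eef_pos: [454.9, -370.1, 161.2]
eef_rot: [-3.141, 0.0, -0.0]
wrist_force: [0.5, -0.1, -0.1]
finger_gap: 94.0
finger_force: 0.0
```

Run:
```python
from h import *
w=camera("wrist"); save("w4.png",w)
np.set_printoptions(precision=1,suppress=True)
s=read_state();print(s["eef_pos"],s["eef_rot"],proj(w,(455,-370,118)))
```

```text
[ 455.1 -370.5  162.1] [ 3.1 -0.  -0. ] [258.5 206.5]
```

View pics/w4.png

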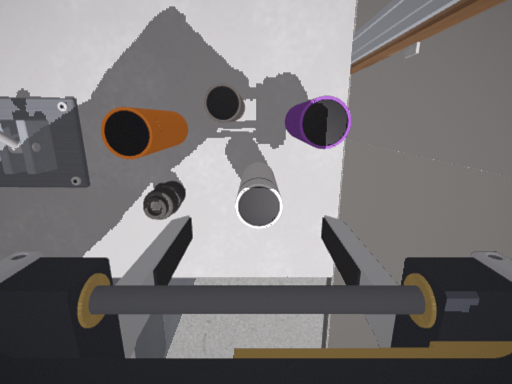

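The rim is centred at (259,206), against a prediction of (258.5,206.5), so the gripper is aligned. I'll lower it and grip.

Emit:
servo_tool(
  motion=[
    {"wx":0,"wy":0,"wz":0,"dx":0,"dy":0,"dz":0.3,"fingers":-1},
    {"wx":0,"wy":0,"wz":0,"dx":0,"dy":0,"dz":0.6,"fingers":-1},
    {"wx":0,"wy":0,"wz":0,"dx":0,"dy":0,"dz":0.8,"fingers":-1},
    {"wx":0,"wy":0,"wz":0,"dx":0,"dy":0,"dz":0.85,"fingers":-1},
    {"wx":0,"wy":0,"wz":0,"dx":0,"dy":0,"dz":0.85,"fingers":0},
    {"wx":0,"wy":0,"wz":0,"dx":0,"dy":0,"dz":0.85,"fingers":0},
    {"wx":0,"wy":0,"wz":0,"dx":0,"dy":0,"dz":0.85,"fingers":0},
    {"wx":0,"wy":0,"wz":0,"dx":0,"dy":0,"dz":0.85,"fingers":0},
    {"wx":0,"wy":0,"wz":0,"dx":0,"dy":0,"dz":0.85,"fingers":0},
    {"wx":0,"wy":0,"wz":0,"dx":0,"dy":0,"dz":0.85,"fingers":0},
  ],
  newtons=40,
)

```text
clock: 8.75
eef_pos: [454.9, -370.2, 75.7]
eef_rot: [3.141, -0.0, -0.0]
wrist_force: [-1.2, 0.8, -0.2]
finger_gap: 49.6
finger_force: 0.0
```

Emit:
servo_tool(
  motion=[
    {"wx":0,"wy":0,"wz":0,"dx":0,"dy":0,"dz":0,"fingers":1},
    {"wx":0,"wy":0,"wz":0,"dx":0,"dy":0,"dz":0,"fingers":1},
    {"wx":0,"wy":0,"wz":0,"dx":0,"dy":0,"dz":0,"fingers":1},
    {"wx":0,"wy":0,"wz":0,"dx":0,"dy":0,"dz":0,"fingers":1},
  ],
)

```text
clock: 9.15
eef_pos: [454.9, -370.3, 75.5]
eef_rot: [3.141, -0.0, -0.0]
wrist_force: [1.0, -0.2, 1.1]
finger_gap: 41.9
finger_force: 39.9
```

Emit:
servo_tool(
  motion=[
    {"wx":0,"wy":0,"wz":0,"dx":0,"dy":0,"dz":-0.1,"fingers":1},
    {"wx":0,"wy":0,"wz":0,"dx":0,"dy":0,"dz":-0.3,"fingers":1},
    {"wx":0,"wy":0,"wz":0,"dx":0,"dy":0,"dz":-0.6,"fingers":1},
    {"wx":0,"wy":0,"wz":0,"dx":0,"dy":0,"dz":-0.9,"fingers":1},
    {"wx":0,"wy":0,"wz":0,"dx":0,"dy":0,"dz":-1,"fingers":1},
  ],
  newtons=55,
)

```text
clock: 9.65
eef_pos: [455.6, -370.7, 178.8]
eef_rot: [3.139, -0.003, -0.0]
wrist_force: [0.9, -0.6, -3.2]
finger_gap: 41.2
finger_force: 54.9
```

Emit:
servo_tool(
  motion=[
    {"wx":0,"wy":0,"wz":0,"dx":0,"dy":0,"dz":-0.3,"fingers":1},
    {"wx":0,"wy":0,"wz":0,"dx":0.05,"dy":-0.2,"dz":-0.5,"fingers":1},
    {"wx":0,"wy":0,"wz":0,"dx":0.1,"dy":-0.4,"dz":-0.5,"fingers":1},
    {"wx":0,"wy":0,"wz":0,"dx":0.1,"dy":-0.7,"dz":-0.5,"fingers":1},
    {"wx":0,"wy":0,"wz":0,"dx":0.1,"dy":-1,"dz":-0.5,"fingers":1},
  ],
)

```text
clock: 10.15
eef_pos: [464.5, -269.1, 224.5]
eef_rot: [-3.141, 0.001, -0.001]
wrist_force: [-0.3, 0.3, -2.7]
finger_gap: 41.2
finger_force: 54.9
```

Emit:
servo_tool(
  motion=[
    {"wx":0,"wy":0,"wz":0,"dx":0.05,"dy":-0.3,"dz":0,"fingers":1},
    {"wx":0,"wy":0,"wz":0,"dx":0.1,"dy":-0.7,"dz":0,"fingers":1},
    {"wx":0,"wy":0,"wz":0,"dx":0.15,"dy":-1,"dz":0,"fingers":1},
  ],
)

```text
clock: 10.45
eef_pos: [479.6, -168.2, 224.7]
eef_rot: [-3.141, 0.001, 0.0]
wrist_force: [-0.3, 0.2, -3.0]
finger_gap: 41.3
finger_force: 54.9
```

Emit:
servo_tool(
  motion=[
    {"wx":0,"wy":0,"wz":0,"dx":0.05,"dy":-0.3,"dz":0,"fingers":1},
    {"wx":0,"wy":0,"wz":0,"dx":0.05,"dy":-0.7,"dz":0,"fingers":1},
    {"wx":0,"wy":0,"wz":0,"dx":0.1,"dy":-1,"dz":0,"fingers":1},
  ],
)

```text
clock: 10.75
eef_pos: [489.3, -68.3, 224.8]
eef_rot: [-3.141, 0.001, 0.0]
wrist_force: [0.5, 0.1, -3.1]
finger_gap: 41.3
finger_force: 54.9
```

Emit:
servo_tool(
  motion=[
    {"wx":0,"wy":0,"wz":0,"dx":0.05,"dy":-0.3,"dz":0,"fingers":1},
    {"wx":0,"wy":0,"wz":0,"dx":0.1,"dy":-0.6,"dz":0,"fingers":1},
    {"wx":0,"wy":0,"wz":0,"dx":0.1,"dy":-0.8,"dz":0,"fingers":1},
    {"wx":0,"wy":0,"wz":0,"dx":0.1,"dy":-0.83,"dz":0,"fingers":1},
    {"wx":0,"wy":0,"wz":0,"dx":0.1,"dy":-0.83,"dz":0,"fingers":1},
    {"wx":0,"wy":0,"wz":0,"dx":0.1,"dy":-0.83,"dz":0,"fingers":1},
  ],
)

```text
clock: 11.35
eef_pos: [499.8, 12.0, 225.2]
eef_rot: [3.141, 0.0, -0.001]
wrist_force: [-0.2, -0.2, -3.4]
finger_gap: 41.4
finger_force: 54.9
```

Run:
```python
from h import *
w=camera("wrist"); save("w5.png",w,s=1.5)
np.set_printoptions(precision=2,suppress=True)
s=read_state();print(s["eef_pos"],s["eef_rot"],s["wrist_force"],s["finger_gap"],s["finger_force"])
sc=camera("scene");t=camera("top");cv2.imwrite("pics/st.png",np.hstack([cv2.resize(p["image"][y:y+100,x:x+100,::-1],None,fx=4,fy=4) for p,x,y in((sc,180,140),(t,230,140))]))
for n,p in(("s",sc),("t",t)):
  q=s["eef_pos"]
  print(n,[proj(p,X) for X in((q[0],q[1],q[2]+42),(q[0],q[1],q[2]-76),(500,12.7,57))])
```

```text
[499.87  11.89 225.26] [ 3.14  0.   -0.  ] [ 0.03  0.21 -3.32] 41.439938903765274 54.892922043800354
s [array([237.81, 158.8 ]), array([238.6 , 179.84]), array([239.32, 194.36])]
t [array([265.99, 204.18]), array([266.08, 206.5 ]), array([265.94, 208.06])]
```

View pics/w5.png

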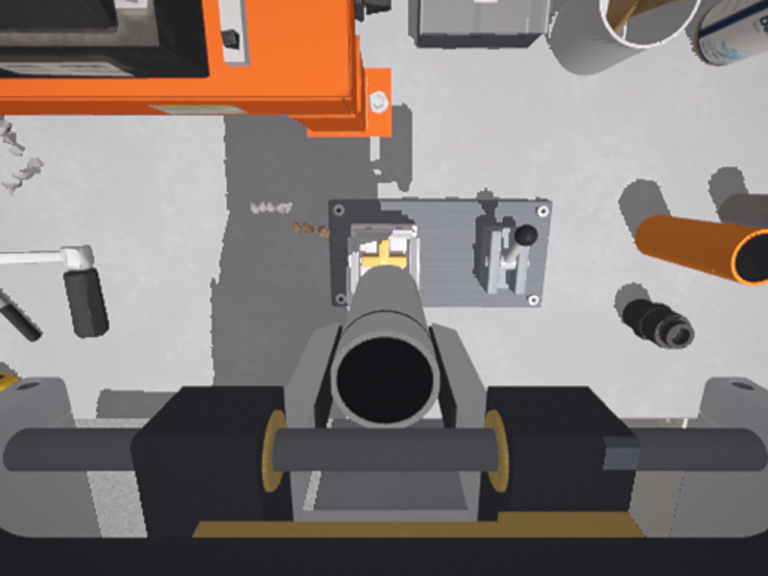

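View pics/st.png

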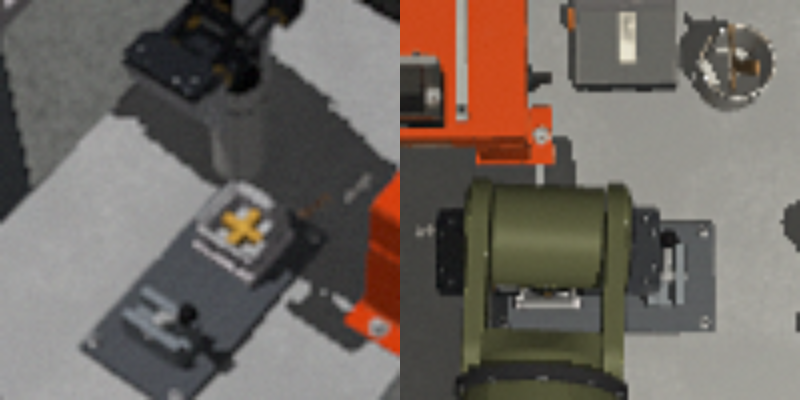

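The wrist picture (1.5x) shows the pipe hanging straight, with its plug at (385,380) and the far bottom edge at (387,267). The plate screws are at (338,211), (543,211), (534,300) and (341,299), and the lever is on, with its ball at (526,236).

Run:
```python
from h import *
np.set_printoptions(precision=1,suppress=True)
w=camera("wrist")
B=np.array([atz(w,np.array(b)/1.5,11) for b in[(338,211),(543,211),(534,300),(341,299)]])
c=B.mean(0); v=(B[0]+B[3]-B[1]-B[2])[:2]; a=np.arctan2(-v[0],v[1])
print(B,c,a,"nest",c[:2]+55*np.array([-np.sin(a),np.cos(a)]))
s=read_state();q=s["eef_pos"]
print("plug",atz(w,(385/1.5,380/1.5),q[2]+42),"bottom far edge",atz(w,(387/1.5,267/1.5),q[2]-76),q)
```

```text
[[ 543.9   59.6   11. ]
 [ 543.5 -140.5   11. ]
 [ 452.6 -140.6   11. ]
 [ 454.    59.5   11. ]] [498.5 -40.5  11. ] -0.004443215355189092 nest [498.7  14.5]
plug [500.5  13.7 267.4] bottom far edge [518.6  12.4 149.4] [499.9  12.1 225.4]
```

Emit:
servo_tool(
  motion=[
    {"wx":0,"wy":0,"wz":0,"dx":-0.01,"dy":-0.015,"dz":0.3,"fingers":1},
    {"wx":0,"wy":0,"wz":0,"dx":-0.01,"dy":-0.015,"dz":0.6,"fingers":1},
    {"wx":0,"wy":0,"wz":0,"dx":-0.01,"dy":-0.015,"dz":0.8,"fingers":1},
    {"wx":0,"wy":0,"wz":0,"dx":-0.01,"dy":-0.015,"dz":0.85,"fingers":1},
    {"wx":0,"wy":0,"wz":0,"dx":-0.01,"dy":-0.015,"dz":0.9,"fingers":1},
    {"wx":0,"wy":0,"wz":0,"dx":-0.01,"dy":-0.015,"dz":0.9,"fingers":1},
    {"wx":0,"wy":0,"wz":0,"dx":-0.01,"dy":-0.015,"dz":0.9,"fingers":1},
  ],
)

```text
clock: 12.25
eef_pos: [499.4, 14.2, 136.4]
eef_rot: [3.142, -0.001, -0.0]
wrist_force: [-0.6, 0.0, -3.5]
finger_gap: 41.5
finger_force: 54.9
```

Emit:
servo_tool(
  motion=[
    {"wx":0,"wy":0,"wz":0,"dx":0,"dy":0,"dz":0.03,"fingers":1},
    {"wx":0,"wy":0,"wz":0,"dx":0,"dy":0,"dz":0.06,"fingers":1},
    {"wx":0,"wy":0,"wz":0,"dx":0,"dy":0,"dz":0.08,"fingers":1},
    {"wx":0,"wy":0,"wz":0,"dx":0,"dy":0,"dz":0.1,"fingers":1},
    {"wx":0,"wy":0,"wz":0,"dx":0,"dy":0,"dz":0.12,"fingers":1},
    {"wx":0,"wy":0,"wz":0,"dx":0,"dy":0,"dz":0.12,"fingers":1},
    {"wx":0,"wy":0,"wz":0,"dx":0,"dy":0,"dz":0.12,"fingers":1},
  ],
)

```text
clock: 12.95
eef_pos: [499.0, 14.3, 123.4]
eef_rot: [-3.142, 0.0, -0.0]
wrist_force: [0.2, -0.6, -3.1]
finger_gap: 41.3
finger_force: 54.9
```

Emit:
servo_tool(
  motion=[
    {"wx":0,"wy":0,"wz":0,"dx":0,"dy":0,"dz":0.03,"fingers":1},
    {"wx":0,"wy":0,"wz":0,"dx":0,"dy":0,"dz":0.06,"fingers":1},
    {"wx":0,"wy":0,"wz":0,"dx":0,"dy":0,"dz":0.08,"fingers":1},
    {"wx":0,"wy":0,"wz":0,"dx":0,"dy":0,"dz":0.1,"fingers":1},
    {"wx":0,"wy":0,"wz":0,"dx":0,"dy":0,"dz":0.12,"fingers":1},
    {"wx":0,"wy":0,"wz":0,"dx":0,"dy":0,"dz":0.12,"fingers":1},
    {"wx":0,"wy":0,"wz":0,"dx":0,"dy":0,"dz":0.12,"fingers":1},
  ],
)

```text
clock: 13.65
eef_pos: [499.2, 14.3, 111.9]
eef_rot: [-3.142, -0.001, -0.0]
wrist_force: [-1.5, -0.6, 6.0]
finger_gap: 41.7
finger_force: 54.9
```

Emit:
servo_tool(
  motion=[
    {"wx":0,"wy":0,"wz":0,"dx":0,"dy":0,"dz":0.01,"fingers":1},
    {"wx":0,"wy":0,"wz":0,"dx":0,"dy":0,"dz":0.02,"fingers":1},
    {"wx":0,"wy":0,"wz":0,"dx":0,"dy":0,"dz":0.03,"fingers":1},
    {"wx":0,"wy":0,"wz":0,"dx":0,"dy":0,"dz":0.04,"fingers":1},
    {"wx":0,"wy":0,"wz":0,"dx":0,"dy":0,"dz":0.05,"fingers":1},
    {"wx":0,"wy":0,"wz":0,"dx":0,"dy":0,"dz":0.05,"fingers":1},
    {"wx":0,"wy":0,"wz":0,"dx":0,"dy":0,"dz":0.05,"fingers":1},
  ],
)

```text
clock: 14.35
eef_pos: [499.3, 14.3, 107.1]
eef_rot: [-3.142, -0.001, -0.0]
wrist_force: [-2.5, -0.5, 7.7]
finger_gap: 41.4
finger_force: 54.9
```

Emit:
servo_tool(
  motion=[
    {"wx":0,"wy":0,"wz":0,"dx":0,"dy":0,"dz":0.005,"fingers":1},
    {"wx":0,"wy":0,"wz":0,"dx":0,"dy":0,"dz":0.01,"fingers":1},
    {"wx":0,"wy":0,"wz":0,"dx":0,"dy":0,"dz":0.01,"fingers":1},
  ],
)

```text
clock: 14.65
eef_pos: [499.3, 14.3, 106.1]
eef_rot: [-3.142, -0.001, -0.0]
wrist_force: [-2.6, 0.4, 9.0]
finger_gap: 41.2
finger_force: 54.9
```

Emit:
servo_tool(
  motion=[
    {"wx":0,"wy":0,"wz":0,"dx":0,"dy":0,"dz":0.003,"fingers":1},
    {"wx":0,"wy":0,"wz":0,"dx":0,"dy":0,"dz":0.006,"fingers":1},
    {"wx":0,"wy":0,"wz":0,"dx":0,"dy":0,"dz":0.006,"fingers":1},
  ],
)

```text
clock: 14.95
eef_pos: [499.3, 14.3, 105.5]
eef_rot: [-3.142, -0.001, -0.0]
wrist_force: [-2.5, 0.4, 9.1]
finger_gap: 41.4
finger_force: 54.9
```

Emit:
servo_tool(
  motion=[
    {"wx":0,"wy":0,"wz":0,"dx":0,"dy":0,"dz":0.003,"fingers":1},
    {"wx":0,"wy":0,"wz":0,"dx":0,"dy":0,"dz":0.005,"fingers":1},
    {"wx":0,"wy":0,"wz":0,"dx":0,"dy":0,"dz":0.005,"fingers":1},
  ],
)

```text
clock: 15.25
eef_pos: [499.4, 14.3, 105.4]
eef_rot: [3.142, -0.002, -0.0]
wrist_force: [-3.3, -0.7, 12.0]
finger_gap: 41.3
finger_force: 54.9
```

Emit:
servo_tool(
  motion=[
    {"wx":0,"wy":0,"wz":0,"dx":0,"dy":0,"dz":0.003,"fingers":1},
    {"wx":0,"wy":0,"wz":0,"dx":0,"dy":0,"dz":0.006,"fingers":1},
    {"wx":0,"wy":0,"wz":0,"dx":0,"dy":0,"dz":0.006,"fingers":1},
    {"wx":0,"wy":0,"wz":0,"dx":0,"dy":0,"dz":0.006,"fingers":1},
  ],
)

```text
clock: 15.65
eef_pos: [499.5, 14.1, 105.3]
eef_rot: [3.141, -0.002, -0.0]
wrist_force: [-6.1, -1.1, 17.0]
finger_gap: 41.3
finger_force: 55.0
```

Emit:
servo_tool(
  motion=[
    {"wx":0,"wy":0,"wz":0,"dx":-0.005,"dy":0,"dz":0,"fingers":1},
    {"wx":0,"wy":0,"wz":0,"dx":-0.01,"dy":0,"dz":0.003,"fingers":1},
    {"wx":0,"wy":0,"wz":0,"dx":-0.01,"dy":0,"dz":0.003,"fingers":1},
    {"wx":0,"wy":0,"wz":0,"dx":-0.01,"dy":0,"dz":0.003,"fingers":1},
  ],
)

```text
clock: 16.05
eef_pos: [499.2, 14.1, 105.3]
eef_rot: [3.141, -0.004, -0.0]
wrist_force: [-1.3, -0.8, 17.8]
finger_gap: 41.6
finger_force: 55.0
```

Run:
```python
from h import *
np.set_printoptions(precision=2,suppress=True)
w=camera("wrist");sc=camera("scene")
cv2.imwrite("pics/fin.png",np.hstack([cv2.resize(w["image"][100:300,150:400,::-1],(400,320)),cv2.resize(sc["image"][140:240,180:300,::-1],(384,320))]))
s=read_state();print(s["eef_pos"],s["eef_rot"],s["wrist_force"],s["moment"],s["clock"])
```

```text
[499.17  14.08 105.23] [ 3.14 -0.   -0.  ] [-2.43 -0.73 18.08] [-0.05  0.59 -0.07] 16.15
```

View pics/fin.png

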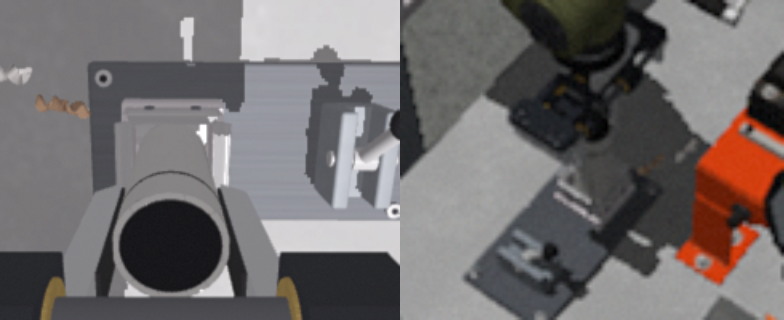

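The crop shows the pipe upright in the nest (left half, plug at about (170,245)) and the lever leaning to the far side. The height and push, about 21 N, match the hard seat.

Emit:
servo_tool(
  motion=[
    {"wx":0,"wy":0,"wz":0,"dx":0,"dy":0,"dz":0.002,"fingers":1},
    {"wx":0,"wy":0,"wz":0,"dx":0,"dy":0,"dz":0.002,"fingers":1},
    {"wx":0,"wy":0,"wz":0,"dx":0,"dy":0,"dz":0.002,"fingers":1},
    {"wx":0,"wy":0,"wz":0,"dx":0,"dy":0,"dz":0.002,"fingers":1},
    {"wx":0,"wy":0,"wz":0,"dx":0,"dy":0,"dz":0.002,"fingers":1},
    {"wx":0,"wy":0,"wz":0,"dx":0,"dy":0,"dz":0.002,"fingers":1},
  ],
)

```text
clock: 16.75
eef_pos: [499.3, 14.1, 105.2]
eef_rot: [3.141, -0.004, -0.0]
wrist_force: [-4.0, -1.7, 19.9]
finger_gap: 41.1
finger_force: 55.0
```

```bash
python3 -c "
from h import *
print(read_state()['wrist_force']); print(sign_off())"
```

```text
[-3.96709044 -1.65940066 19.91945786]
the job is handed in; nothing more can be done
None
```

I handed the job in at about 17 s, but `sign_off()` gave no verdict: the toggle is on, and the long pipe is upright in the nest, held pressed on the hard seat with about 23 N, with no contact made with the other things.

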